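Loupe check of a painted plaque against the master

ROBOT

A 6-joint arm with a two-finger parallel gripper is mounted at the origin on the work surface. World frame = base frame: x ahead of the robot, y to its left, z up, the work surface at z = 0. Lengths are in m, angles in degrees, forces in N, time in s.
With the tool pointing down it reaches from about 0.3 to 0.875 m from the base axis. Payload 6.4 kg.
Tool frame: the origin (TCP) lies where the fingers leave the gripper's body, on its centre line; the fingertips stand 73 mm ahead of it and the grasp point (between the pads) lies 54 mm ahead of it; z points along the fingers, y is the line along which they close (so a half turn about z gives the same grasp; the last joint's range is limited). The gripper opens to 85 mm and grips with 20 to 120 N. Pads are 22 mm wide; open, the fingers measure 114 mm over their backs; the gripper's body (76 mm by 85 mm) begins 54 mm behind the grasp point. The pads swing forward as they close: fully open they stand 13 mm farther back than shut.
Start: joints at [-83.612, 10.359, 92.074, -0, 77.567, -11.82], TCP at [0.18, -0.546, 0.304] pointing down, gripper open.
Joint ranges: [-171.53, 171.53], [-51.25, 118.39], [17.06, 147.69], [-65.23, 245.23], [0, 150.52], [-178.68, 178.68]. Speed limits (degrees/s): [147.25, 147.25, 172.46, 180, 180, 180].

INTERFACE

Orientations are given as a 3x3 rotation matrix whose columns are the frame's x, y, z axes.
In Python, from station import r gives the robot as it stands.
- The arm moves only by the shell command python3 -m pendant 'ROWS'. ROWS is JSON, a list of rows, each a list of 3 entries, a list of its own where there are three numbers: the shift along the tool's x, y, z in m, then the turn about the tool's z in degrees, then the gripper's target within -1 to 1 (shut at 1, half-way at 0, fully open at -1). A call has 1 to 5 rows; each row shifts and turns the commanded pose from where the row before left it, along the tool's axes as they then stand; what a row does not reach is not made up. A row lasts 1/10 s, in which the tool goes at most 50 mm and 8.59 degrees, less where a joint would pass 70% of its speed; a pose out of reach is approached as far as the arm can. A call with a gripper value outside its range is refused whole. The fingers move at their own pace and stop on an object; the grip force is fixed at half the most. Time passes only in rows, so rows that do not move let the fingers close. It gives the time, the measured TCP pose, the force, the opening and the grip force at its end, in the units of the state.
- r.observe(): the state, without advancing time (a new reading comes with each control period).
- r.snapshot(name): name is "side" or "top"; returns the picture (384x512x3 uint8, red, green, blue); there is no depth.
- r.camera_model(name): a dict with "vertical_fov" (degrees; the focal length in pixels is half the picture's height over the tangent of half this angle, whatever the lens; pixels are square), "cx", "cy" (the principal point, pixels), "dist_coeffs" ([k1, k2, p1, p2, k3] as OpenCV has them; the pictures are not rectified), "cam_to_world" (4x4, takes a point from camera to world coordinates). Camera axes: x right, y up, looking along -z (the intrinsics and any distortion apply to the point x, -y, -z); pixel columns grow to the right and rows downward; lengths in m; the calibration is good to about 2 mm. A picture is of the moment at which its call begins. camera_model takes no time and is no camera call.
- r.sign_off(): hands the job in; it is judged then, once.
The state is a dict: "clock": time; "joint_pos": joint angles; "qvel": joint speeds; "joint_torque": joint torques, N m; "ee_pos": TCP position; "ee_rot": TCP orientation; "wrist_force": force on the tool from outside, world axes, zero at the start; "moment": the same for the moment, N m; "width": finger opening in m; "gripper_force": force on a finger pad.
Only numpy, scipy, OpenCV 4.12 (cv2) and the standard library are available. Lean on these libraries where they do the work, as an engineer would, in place of code of your own. Each camera call takes 0.05 s, during which the arm holds its last target. There are 200 camera calls.

TASK

Take the loupe off its rest by its handle, hold it level over the blue master plaque with its rim at the height of the red collar on the post, the lens centred over the flower, and keep it still there for two seconds. Then move it over the dark brown wooden plaque and hold it in the same way, level, centred and at the collar's height, and finish while still holding it there. The loupe must not touch either plaque; do not shift the plaques or the collar, and leave the pot, bowl, brush and glue bottle alone.

Things in the scene. Friction and masses are not known exactly. Their poses are not given: they have to be found in the camera images.
- loupe: Hand loupe of 0.14 kg or so: a black rim 76 mm across and 20 mm tall round a clear lens, with a flat-sided orange handle 22 mm wide and 20 mm tall (same underside and top as the rim), reaching from 48 to 140 mm from the lens centre. At the start it lies level on its rest, its underside 30 mm above the table. Origin: centre of the rim's underside; z up through the lens; the handle points along its -x.
- lens (a point): Centre of the loupe's lens and rim, 10 mm above the loupe's underside. Same axes as the loupe.
- loupe_grip (a point): Point inside the orange handle to grip, 85 mm from the lens centre along the loupe's -x, at the middle of the handle's height. The handle is 22 mm wide along y here, and free at both sides and underneath (24 mm down to the rest's foot plate).
- rest: Fixed light wooden rest that the loupe lies on: foot plate 190 x 50 x 6 mm, a round pad (74 mm across, its top 30 mm above the table) under the lens, and a block (14 mm long, 30 mm wide, same top) under the last part of the handle, 120 to 134 mm from the lens centre. Origin: on the table under the pad's centre; the handle side is -x.
- board: Fixed white inspection board, 220 (x) x 280 (y) x 12 mm, with two outlined places 75 mm either side of its middle along y, a plaque lying on each (which lies where varies), and an upright steel post (10 mm thick, its top 172 mm above the table) 80 mm from the middle along +x, at y = 0, away from the robot. Origin: centre of its underside; z up.
- focus_mark (a point): Middle of the red collar (26 mm across, 10 mm tall, with a small brass screw sticking out 9 mm on its +x side) on the board's post; it marks the height at which the middle of the loupe's rim belongs, for both plaques. The collar's height differs from time to time, 85 to 135 mm above the table; it slides stiffly on the post and must stay where it is. Its axes are the board's.
- master: The master plaque: blue, 60 x 60 x 15 mm, loose on the board, with a yellow flower with a white middle on its top. Origin: centre of its underside.
- master_face (a point): Centre of the flower on the master plaque's top face, 27 mm above the table.
- newpiece: The new plaque to be checked: dark brown wood, 60 x 60 x 15 mm, loose on the board, with the same yellow flower. Origin: centre of its underside.
- newpiece_face (a point): Centre of the flower on the new plaque's top face, 27 mm above the table.
- pot: Bystander: open white pot, 70 mm across and 75 mm tall. Origin: centre of its underside.
- bowl: Bystander: blue bowl, 124 mm across and 60 mm tall. Origin: centre of its underside.
- brush: Bystander: paint brush with a wooden handle, lying flat on the table, about 200 mm long along its x. Origin: underside, near its middle.
- glue: Bystander: white glue bottle with a red cap, 52 mm across and 140 mm tall. Origin: centre of its underside.
Not all that is in view belongs to the job. What is shaped like the loupe but pink or turquoise is not meant.

How it is judged:
By the outcome, as a careful person would: the job done as asked, in the order asked, and still so for the second after the job is handed in, while the arm keeps its last pose, push and grip.
It also fails if it takes over 54 s, if anything falls off the work surface, if the arm or the gripper's body presses on something with over 40 N, if the wrist force passes 120 N, or if a joint passes its speed limit or range.

## Working session

There is one attempt and no reset: what is moved stays moved. The work goes in short steps, Python scripts to look and compute and a shell command to move; the robot and the scene stay as the last step left them, time stands still between calls to the robot, and variables do not carry over. Pictures are saved under pics/ and viewed, at most 10 in all, crops included, and the job is handed in when it is done.

```bash
mkdir -p pics; ls
python3 - <<'E'
from station import r
import cv2,numpy as np
for n in("side","top"):
    im=r.snapshot(n);cv2.imwrite(f"pics/{n}0.png",cv2.cvtColor(im,cv2.COLOR_RGB2BGR))
    m=r.camera_model(n);print(n,m["vertical_fov"],m["cx"],m["cy"],m["dist_coeffs"]);print(np.round(m["cam_to_world"],3))
o=r.observe();print(o["clock"],o["ee_pos"],np.round(o["ee_rot"],3),o["width"])
E
```

```text
pics
side 42.546661569882396 252.53162037349136 192.76810025896955 [-0.08285202  0.          0.          0.          0.        ]
[[ 0.899  0.269 -0.345 -0.076]
 [-0.437  0.552 -0.71  -1.487]
 [-0.     0.789  0.614  1.346]
 [ 0.     0.     0.     1.   ]]
top 47.9670672073481 256.6426334547635 187.79342064354861 [0.00114756 0.         0.         0.         0.        ]
[[-0.021  0.995 -0.094  0.46 ]
 [-1.    -0.021  0.004  0.011]
 [ 0.002  0.094  0.996  1.633]
 [ 0.     0.     0.     1.   ]]
0.1 [ 0.17964607 -0.54581244  0.30305295] [[ 0.95   0.312 -0.   ]
 [ 0.312 -0.95   0.002]
 [ 0.    -0.002 -1.   ]] 0.08570791056223832
```

View pics/side0.png

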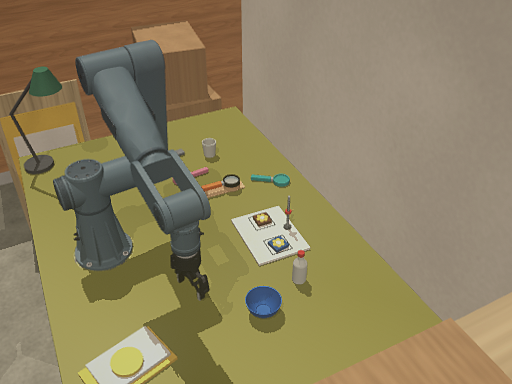

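View pics/top0.png

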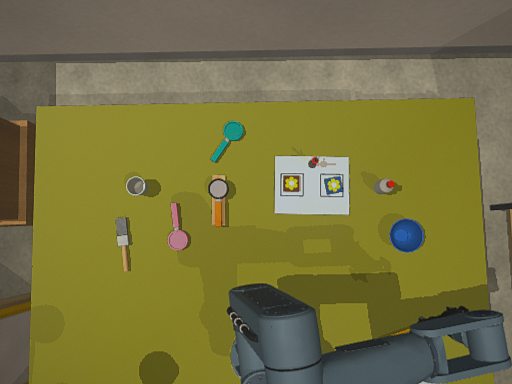

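The side view shows the loupe at about (231,181) with its orange handle running to (205,188). The brown plaque is at (262,219), blue at (278,243), and the post with the red collar at (289,211). In the top view the loupe is at (218,188), handle down to (218,226), brown (291,184), blue (332,185), collar (313,162).

Candidates for the loupe in the top view: turquoise (233,131), pink (178,240), and black rim with orange handle (218,188). I choose the last one.

```bash
cat > h.py <<'E'
import cv2,numpy as np
from station import r
def K(n):
    m=r.camera_model(n);f=192/np.tan(np.radians(m["vertical_fov"])/2)
    return np.array([[f,0,m["cx"]],[0,f,m["cy"]],[0,0,1]]),np.array(m["dist_coeffs"]),np.array(m["cam_to_world"])
def ray(n,px):
    k,d,T=K(n);u=cv2.undistortPoints(np.array([[px]],float),k,d)[0,0]
    v=T[:3,:3]@[u[0],-u[1],-1];return T[:3,3],v/np.linalg.norm(v)
def plane(n,px,z):
    o,v=ray(n,px);return o+v*(z-o[2])/v[2]
def two(a,b):
    (o,v),(p,w)=ray("side",a),ray("top",b)
    s=np.linalg.lstsq(np.c_[v,-w],p-o,rcond=None)[0];A=o+v*s[0];B=p+w*s[1]
    return (A+B)/2,np.linalg.norm(A-B)
def proj(n,P):
    k,d,T=K(n);q=T[:3,:3].T@(np.array(P)-T[:3,3]);
    return cv2.projectPoints(np.array([[q[0],-q[1],-q[2]]]),np.zeros(3),np.zeros(3),k,d)[0][0,0]
def snap(n): return r.snapshot(n)
def blobs(im,lo,hi,box,amin=6):
    h=cv2.cvtColor(im,cv2.COLOR_RGB2HSV);m=cv2.inRange(h,np.array(lo),np.array(hi))
    x0,y0,x1,y1=box;z=np.zeros_like(m);z[y0:y1,x0:x1]=m[y0:y1,x0:x1]
    c,_,st,ce=0,0,0,0
    N,L,st,ce=cv2.connectedComponentsWithStats(z)
    out=[]
    for i in range(1,N):
        if st[i,4]>=amin:
            ys,xs=np.where(L==i);out.append((ce[i],st[i],np.c_[xs,ys]))
    return sorted(out,key=lambda t:-t[1][4])
E
python3 - <<'E'
from h import *
t=cv2.imread("pics/top0.png");s=cv2.imread("pics/side0.png")
a=cv2.resize(t[145:235,200:360],None,fx=5,fy=5,interpolation=cv2.INTER_CUBIC)[:,:]
cv2.imwrite("pics/ctop.png",a)
b=cv2.resize(s[165:265,185:325],None,fx=5,fy=5,interpolation=cv2.INTER_CUBIC);cv2.imwrite("pics/cside.png",b)
E
```

```text
(no output)
```

View pics/ctop.png

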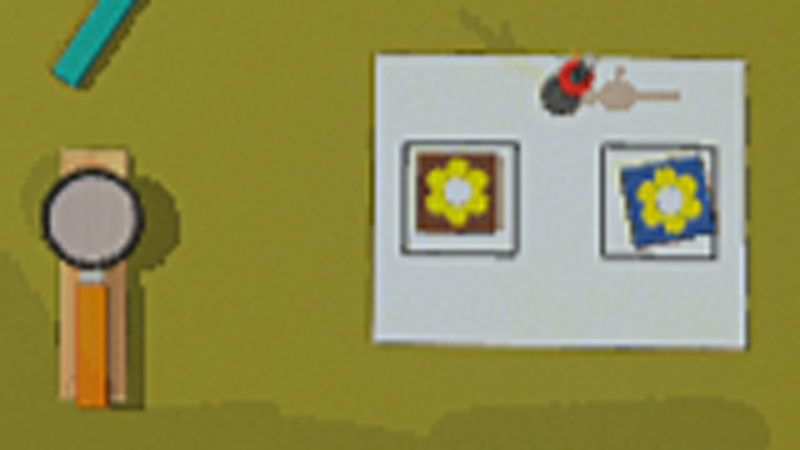

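View pics/cside.png

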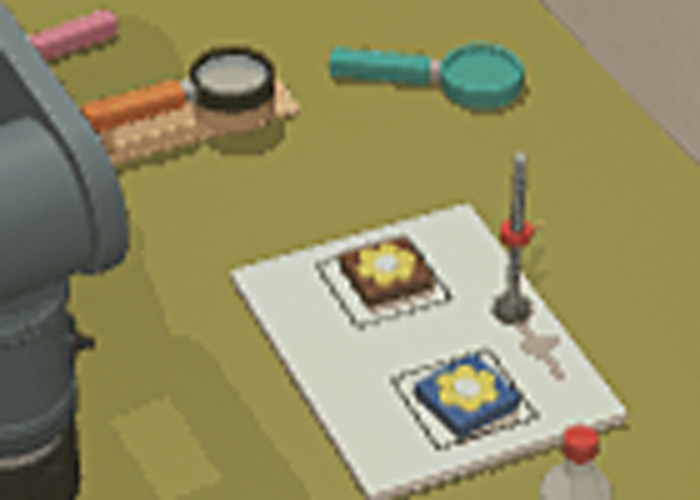

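The crops show the chosen loupe: black rim at about (218.4,188.5), orange handle and wooden rest beneath, none of the pink or turquoise. The collar is at about (315.4,160.4) in top and (288.2,211.6) in side.

Run:
```python
from h import *
rd=lambda n:cv2.cvtColor(cv2.imread(f"pics/{n}0.png"),cv2.COLOR_BGR2RGB)
t,s=rd("top"),rd("side")
def redb(im,box):
    i=im.astype(int);m=((i[...,0]>130)&(i[...,1]<80)&(i[...,2]<90)).astype(np.uint8)
    x0,y0,x1,y1=box;ys,xs=np.where(m[y0:y1,x0:x1]);print("red",len(xs),xs.min()+x0,xs.max()+x0,ys.min()+y0,ys.max()+y0);return np.array([xs.mean()+x0,ys.mean()+y0])
a=redb(s,(280,200,298,222));b=redb(t,(305,150,325,172));print(a,b,two(a,b))
# flower centres, yellow
for nm,bt,bs in(("new",(278,170,305,198),(248,208,276,230)),("master",(318,170,345,200),(266,232,292,255))):
    c={}
    for n,im,bx in(("top",t,bt),("side",s,bs)):
        m=blobs(im,(22,150,150),(35,255,255),bx); p=np.vstack([q[2] for q in m]).astype(np.int32)
        e=cv2.minAreaRect(cv2.convexHull(p));c[n]=np.mean([p.max(0),p.min(0)],0)
        print(nm,n,len(p),c[n],plane(n,c[n],.027)[:2])
    print(two(c["side"],c["top"]))
# handle
m=blobs(t,(8,200,120),(18,255,255),(205,195,232,232))[0][2].astype(np.float32)
R=cv2.minAreaRect(m);print("handle",R)
for p in cv2.boxPoints(R):print(plane("top",p,.05)[:2])
# rim
g=cv2.cvtColor(t,cv2.COLOR_RGB2HSV)[...,2];ys,xs=np.where(g[175:202,203:234]<75)
(c,rad)=cv2.minEnclosingCircle(np.c_[xs+203,ys+175].astype(np.float32));print("rim",c,rad,plane("top",c,.05),plane("top",(c[0]+rad,c[1]),.05)-plane("top",c,.05))
# board corners
i=t.astype(int);mm=((i.min(2)>150)).astype(np.uint8);mm[:150]=0;mm[220:]=0;mm[:,:270]=0;mm[:,355:]=0
R=cv2.minAreaRect(cv2.findNonZero(mm));print("board",R,plane("top",R[0],.012));
for p in cv2.boxPoints(R):print(plane("top",p,.012)[:2])
```

```text
red 17 285 291 210 213
red 21 312 318 157 163
[288.11764706 211.64705882] [314.04761905 160.57142857] (array([ 0.70086507, -0.20598676,  0.08963176]), np.float64(0.003384493342737676))
new top 84 [290.5 183. ] [ 0.6260632  -0.12312595]Traceback (most recent call last):
  File "<stdin>", line 12, in <module>
    return _nx.concatenate(arrs, 0, dtype=dtype, casting=casting)
           ~~~~~~~~~~~~~~~^^^^^^^^^^^^^^^^^^^^^^^^^^^^^^^^^^^^^^^
ValueError: need at least one array to concatenate
```

Run:
```python
from h import *
rd=lambda n:cv2.cvtColor(cv2.imread(f"pics/{n}0.png"),cv2.COLOR_BGR2RGB)
t,s=rd("top"),rd("side")
for nm,bt,bs in(("new",(278,170,305,198),(248,208,276,230)),("master",(318,170,345,200),(266,232,292,255))):
    c={}
    for n,im,bx in(("top",t,bt),("side",s,bs)):
        m=blobs(im,(18,90,150),(35,255,255),bx); p=np.vstack([q[2] for q in m]).astype(np.int32)
        c[n]=np.mean([p.max(0),p.min(0)],0)
        print(nm,n,len(p),c[n],plane(n,c[n],.027)[:2])
    print(two(c["side"],c["top"]))
m=blobs(t,(8,200,120),(18,255,255),(205,195,232,232))[0][2].astype(np.float32)
R=cv2.minAreaRect(m);print("handle",R)
for p in cv2.boxPoints(R):print(plane("top",p,.05)[:2])
g=cv2.cvtColor(t,cv2.COLOR_RGB2HSV)[...,2];ys,xs=np.where(g[175:202,203:234]<75)
(c,rad)=cv2.minEnclosingCircle(np.c_[xs+203,ys+175].astype(np.float32));print("rim",c,rad,plane("top",c,.05),plane("top",(c[0]+rad,c[1]),.05)-plane("top",c,.05))
i=t.astype(int);mm=((i.min(2)>150)).astype(np.uint8);mm[:150]=0;mm[220:]=0;mm[:,:270]=0;mm[:,355:]=0
R=cv2.minAreaRect(cv2.findNonZero(mm));print("board",R,plane("top",R[0],.012));
for p in cv2.boxPoints(R):print(plane("top",p,.012)[:2])
g=cv2.cvtColor(s,cv2.COLOR_RGB2GRAY)
# post column profile in side
print(s[192:232,284:294].astype(int).sum(2)//3)
print(s[206:217,286:292,0]-s[206:217,286:292,1].astype(int))
```

```text
new top 91 [290.5 183. ] [ 0.6260632  -0.12312595]
new side 102 [257.5 214.5] [ 0.61897875 -0.1031057 ]
(array([ 0.61820854, -0.11951628,  0.04124611]), np.float64(0.013540726511437578))
master top 82 [333.5 185. ] [ 0.61518885 -0.28376544]
master side 58 [277.5 242. ] [ 0.61569301 -0.28368406]
(array([ 0.61537332, -0.28381407,  0.02719443]), np.float64(0.00043472727727200515))
handle ((217.5, 214.0), (24.0, 5.0), 90.0)
[0.55934356 0.15798532]
[0.55895905 0.1396345 ]
[0.4711835  0.14078575]
[0.47156843 0.15904124]
rim (218.19642639160156, 188.3080291748047) 10.280092239379883 [0.60958533 0.14561117 0.05      ] [-0.00079008 -0.03784479  0.        ]
board ((311.5, 185.0), (58.0, 73.0), 90.0) [ 0.61837372 -0.20344223  0.012     ]
[ 0.73193834 -0.06842436]
[ 0.72618755 -0.34580296]
[ 0.50620038 -0.33680027]
[ 0.51194909 -0.06291054]
[[124 124 123 124 124 124 124 124 124 124]
 [125 124 124 124 123 123 124 124 124 124]
 [124 124 124 122 122 123 123 124 123 124]
 [124 124 123 122 142 142 121 123 125 124]
 [124 125 124 116 161 177 120 125 124 124]
 [123 124 125 116 118 131 116 125 124 125]
 
[... 1059 characters left out ...]
9 153 114 124]
 [218 180 108 103  85 193 221 209 149 118]
 [139 108  84 110  89 119 155 222 210 112]
 [ 76  86  95 113  94  84  85 166 217 209]
 [ 77  92  95  95  79  92  79 173 215 215]
 [ 60  88  96  96  67  71  64 138 213 209]
 [ 91  53  73  78  60  52  94 208 209 206]
 [206 118  68  73 101  91 153 218 206 204]
 [212 203 204 209 154 153 158 216 207 204]
 [206 208 210 212 206 153 154 170 212 208]]
[[  8   5   3   2   7   7]
 [  5   2   2   3   6   7]
 [ 27  -4   0  -2   0   1]
 [123  25  -6  23  88   7]
 [149  -5 -17   9 145  70]
 [141  87  32  72 140  70]
 [ 92  99 107  86  95  21]
 [ 82  84  94  82  75   1]
 [ 14  35  32  24  10   2]
 [  1   2   3   5   4   5]
 [ -2   2   1   6   6   6]]
```

```bash
python3 - <<'E'
from h import *
for nm,s,t in(("new",(262,217.4),(291.4,182.8)),("master",(278,242),(333.4,184.7)),("lens",None,(218.2,188.3))):
    z=.05 if nm=="lens" else .027
    print(nm,plane("top",t,z)[:2],None if s is None else plane("side",s,z)[:2])
b=plane("side",(288.5,195.3),.172);print("post side",b);
for P in(b[:2],(.699,-.2055)):
    for z in(.085,.09,.095,.1,.105,.11):print(z,proj("side",(*P,z)),end=" ")
    print(proj("side",(*P,.172)),proj("top",(*P,.1)),proj("top",(*P,.172)))
i=cv2.imread("pics/side0.png").astype(float)[205:218,282:295];w=np.clip(i[...,2]-np.maximum(i[...,1],i[...,0])-12,0,None);ys,xs=np.mgrid[205:218,282:295]
print((w*xs).sum()/w.sum(),(w*ys).sum()/w.sum(),w.sum(1))
E
python3 -m pendant '[[[0,0,0],6.6,-1],[[0,0,0],6.6,-1],[[0,0,0],6.7,-1]]'
```

```text
new [ 0.62674521 -0.12651505] [ 0.62741445 -0.12755948]
master [ 0.61632403 -0.28343386] [ 0.61742998 -0.28453153]
lens [0.60961475 0.14559764] None
post side [ 0.7006012  -0.20540728  0.172     ]
0.085 [287.51642957 212.55835105] 0.09 [287.57167941 211.59231778] 0.095 [287.62708233 210.62320228] 0.1 [287.68263884 209.65099166] 0.105 [287.73834946 208.67567296] 0.11 [287.79421471 207.69723318] [288.5 195.3] [314.44730741 159.75317146] [317.29708442 156.42409071]
0.085 [287.17436612 212.68630663] 0.09 [287.22909423 211.72016579] 0.095 [287.28397404 210.75094111] 0.1 [287.33900606 209.77861968] 0.105 [287.3941908  208.80318855] 0.11 [287.44952879 207.82463468] [288.14865906 195.4258442 ] [314.48809474 160.19388224] [317.34013723 156.8858457 ]
287.72129671319226 211.18505177847817 [  0.   0.   0.  15. 270. 437. 565. 492. 385.  57.   0.   0.   0.]
clock: 0.4
ee_pos: [0.1797, -0.546, 0.3033]
ee_rot: [[0.999, -0.034, -0.0], [-0.034, -0.999, 0.001], [-0.0, -0.001, -1.0]]
wrist_force: [0.3, 0.7, 0.3]
width: 0.0858
gripper_force: 0.0
```

```bash
R='[[[0.018,-0.039,0],0,-1],[[0.018,-0.039,0],0,-1],[[0.018,-0.039,0],0,-1],[[0.018,-0.039,0],0,-1],[[0.018,-0.039,0],0,-1]]'; echo skip
python3 -m pendant '[[[0.018,-0.039,0],0,-1],[[0.018,-0.039,0],0,-1],[[0.018,-0.039,0],0,-1],[[0.018,-0.039,0],0,-1],[[0.018,-0.039,0],0,-1]]'
python3 -m pendant '[[[0.018,-0.039,0],0,-1],[[0.018,-0.039,0],0,-1],[[0.018,-0.039,0],0,-1],[[0.018,-0.039,0],0,-1],[[0.018,-0.039,0],0,-1]]'
python3 -m pendant '[[[0.018,-0.039,0],0,-1],[[0.018,-0.039,0],0,-1],[[0.018,-0.039,0],0,-1],[[0.018,-0.039,0],0,-1],[[0.018,-0.039,0],0,-1]]'
python3 -m pendant '[[[0.018,-0.039,0],0,-1],[[0.018,-0.039,0],0,-1],[[0.018,-0.039,0],0,-1],[[0,0,0],0,-1],[[0,0,0],0,-1]]'
python3 - <<'E'
from h import *
s=snap("side");t=snap("top")
b=lambda x:cv2.cvtColor(x,cv2.COLOR_RGB2BGR)
z=lambda x:cv2.resize(b(x),None,fx=4,fy=4,interpolation=cv2.INTER_CUBIC)
cv2.imwrite("pics/h1.png",np.hstack([z(s[120:260,170:265]),z(t[120:260,180:275])]))
E
```

```text
skip
clock: 0.9
ee_pos: [0.2757, -0.3522, 0.3035]
ee_rot: [[1.0, -0.03, -0.0], [-0.03, -1.0, 0.001], [-0.0, -0.001, -1.0]]
wrist_force: [0.8, 0.1, -0.3]
width: 0.0855
gripper_force: 0.0
clock: 1.4
ee_pos: [0.3714, -0.1599, 0.3038]
ee_rot: [[1.0, -0.03, 0.0], [-0.03, -1.0, 0.0], [0.0, -0.0, -1.0]]
wrist_force: [0.5, -1.0, -0.3]
width: 0.0853
gripper_force: 0.0
clock: 1.9
ee_pos: [0.4671, 0.0325, 0.3037]
ee_rot: [[1.0, -0.029, -0.0], [-0.029, -1.0, -0.0], [-0.0, 0.0, -1.0]]
wrist_force: [0.5, -0.4, 0.2]
width: 0.0854
gripper_force: 0.0
clock: 2.4
ee_pos: [0.524, 0.1468, 0.3031]
ee_rot: [[1.0, -0.027, -0.002], [-0.027, -1.0, -0.0], [-0.002, 0.0, -1.0]]
wrist_force: [-0.2, 0.1, -0.9]
width: 0.0856
gripper_force: 0.0
```

View pics/h1.png

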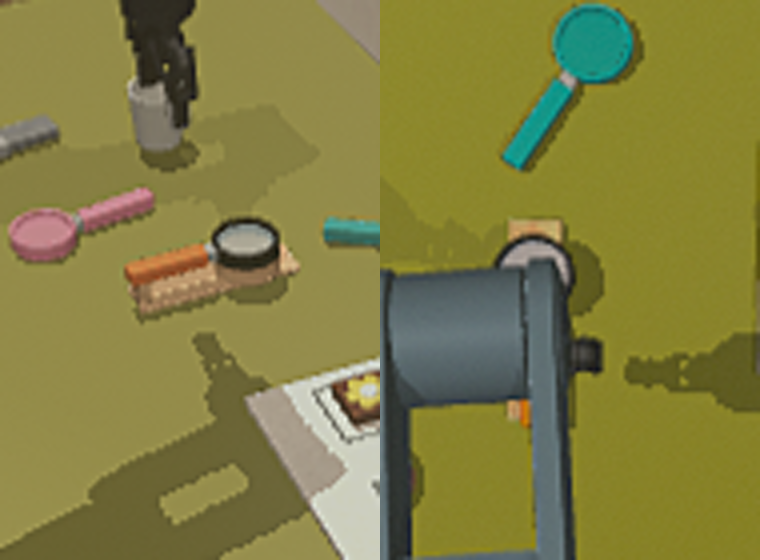

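The side view shows the loupe undisturbed: rim at about (231,181) and handle from (202,188) to (222,183). The gripper is above it with nothing near. I'm checking the prediction, then descending.

```bash
python3 - <<'E'
from h import *
L=np.array([.6096,.1456,.05]);a=np.radians(-1.7);u=np.array([np.cos(a),np.sin(a),0])
for d in(0,.048,.14):print(d,(proj("side",L-d*u)-[170,120])*4)
E
python3 -m pendant '[[[0,0,0.04],0,-1],[[0,0,0.04],0,-1],[[0,0,0.04],0,-1],[[0,0,0.03],0,-1],[[0,0,0],0,-1]]'
```

```text
0 [243.13484727 234.01744692]
0.048 [202.86982046 244.58691476]
0.14 [124.14763282 265.26839878]
clock: 3.0
ee_pos: [0.5209, 0.1443, 0.1497]
ee_rot: [[0.999, -0.032, -0.009], [-0.032, -0.999, -0.001], [-0.009, 0.001, -1.0]]
wrist_force: [-0.0, 0.1, 0.6]
width: 0.0852
gripper_force: 0.0
```

```bash
python3 -m pendant '[[[0,0,0],0,-1],[[0,0,0],0,-1]]'
python3 -m pendant '[[[0.002,-0.002,0.03],0,-1],[[0,0,0.025],0,-1],[[0,0,0],0,-1],[[0,0,0],0,-1]]'
```

```text
clock: 3.2
ee_pos: [0.5257, 0.1455, 0.1563]
ee_rot: [[1.0, -0.03, 0.004], [-0.03, -1.0, 0.0], [0.004, -0.0, -1.0]]
wrist_force: [0.5, 0.6, 0.6]
width: 0.0852
gripper_force: 0.0
clock: 3.6
ee_pos: [0.5272, 0.1478, 0.1005]
ee_rot: [[1.0, -0.03, 0.002], [-0.03, -1.0, 0.0], [0.002, -0.0, -1.0]]
wrist_force: [-0.3, -0.6, 0.6]
width: 0.0856
gripper_force: 0.0
```

```bash
python3 -m pendant '[[[-0.002,0,0.008],0,-1],[[0,0,0],0,-1],[[0,0,0],0,-1],[[0,0,0],0,0.2],[[0,0,0],0,0.3]]'
python3 -m pendant '[[[0,0,0],0,0.4],[[0,0,0],0,1],[[0,0,0],0,1],[[0,0,0],0,1],[[0,0,0],0,1]]'
python3 -m pendant '[[[0,0,0],0,1],[[0,0,0],0,1],[[0,0,0],0,1],[[0,0,0],0,1],[[0,0,0],0,1]]'
```

```text
clock: 4.1
ee_pos: [0.5246, 0.148, 0.0913]
ee_rot: [[1.0, -0.03, 0.001], [-0.03, -1.0, 0.0], [0.001, -0.0, -1.0]]
wrist_force: [0.5, 0.1, -1.0]
width: 0.0588
gripper_force: 0.0
clock: 4.6
ee_pos: [0.5246, 0.1479, 0.0911]
ee_rot: [[1.0, -0.03, 0.0], [-0.03, -1.0, 0.0], [0.0, -0.0, -1.0]]
wrist_force: [-0.3, 0.2, 2.4]
width: 0.0213
gripper_force: 59.2
clock: 5.1
ee_pos: [0.5245, 0.1479, 0.0911]
ee_rot: [[1.0, -0.03, 0.0], [-0.03, -1.0, 0.0], [0.0, -0.0, -1.0]]
wrist_force: [0.6, 0.1, 3.2]
width: 0.0211
gripper_force: 59.3
```

```bash
python3 -m pendant '[[[0,0,-0.01],0,1],[[0,0,-0.02],0,1],[[0,0,-0.03],0,1],[[0,0,-0.03],0,1],[[0,0,-0.03],0,1]]'
python3 -m pendant '[[[0,0,-0.01],0,1],[[0,0,0],0,1],[[0,0,0],0,1]]'
python3 - <<'E'
from h import *
s=snap("side");t=snap("top")
b=lambda x:cv2.cvtColor(x,cv2.COLOR_RGB2BGR)
z=lambda x:cv2.resize(b(x),None,fx=4,fy=4,interpolation=cv2.INTER_CUBIC)
cv2.imwrite("pics/h2.png",np.hstack([z(s[100:240,170:265]),z(t[120:260,180:275])]))
o=r.observe();T=np.array(o["ee_pos"]);R=np.array(o["ee_rot"])
P=T+np.array([.0850,-.0023,-.0511]);print(T,P,(proj("side",P+[0,0,.01])-[170,100])*4,(proj("top",P+[0,0,.01])-[180,120])*4)
E
```

```text
clock: 5.6
ee_pos: [0.5235, 0.1478, 0.2118]
ee_rot: [[1.0, -0.03, -0.002], [-0.03, -1.0, -0.0], [-0.002, 0.0, -1.0]]
wrist_force: [0.6, 0.5, -1.0]
width: 0.0212
gripper_force: 58.7
clock: 5.9
ee_pos: [0.5235, 0.1478, 0.2195]
ee_rot: [[1.0, -0.03, -0.002], [-0.03, -1.0, -0.0], [-0.002, 0.0, -1.0]]
wrist_force: [-0.3, 0.2, -0.8]
width: 0.0216
gripper_force: 58.8
[0.52316927 0.14780566 0.21882035] [0.60816927 0.14550566 0.16772035] [238.73477446 218.29234999] [139.88518647 260.95168114]
```

View pics/h2.png

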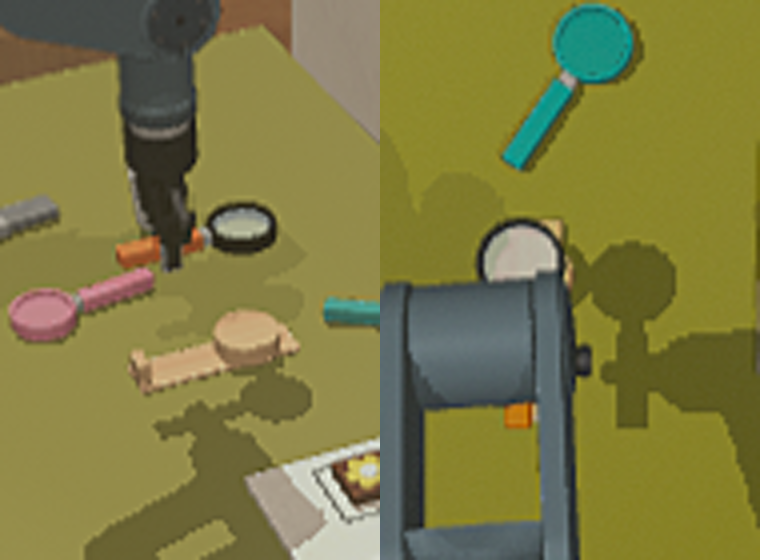

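The loupe is off the rest, level, with the rim centre at about (231,156) in the side view, where the prediction puts it. Now I carry it over the master.

```bash
python3 -m pendant '[[[0.001,0.02,0],0,1],[[0.002,0.035,0],0,1],[[0.002,0.035,0],0,1],[[0.002,0.035,0],0,1],[[0.002,0.035,0],0,1]]'
python3 -m pendant '[[[0.002,0.035,0],0,1],[[0.002,0.035,0],0,1],[[0.002,0.035,0],0,1],[[0.002,0.035,0],0,1],[[0.002,0.035,0],0,1]]'
python3 -m pendant '[[[0.002,0.035,0],0,1],[[0.001,0.035,0],0,1],[[0,0.02,0],0,1],[[0,0.004,0],0,1],[[0,0,0],0,1]]'
python3 -m pendant '[[[0,0,0],0,1],[[0,0,0],0,1]]'
```

```text
clock: 6.5
ee_pos: [0.5277, -0.0134, 0.2192]
ee_rot: [[1.0, -0.029, -0.003], [-0.029, -1.0, 0.001], [-0.003, -0.001, -1.0]]
wrist_force: [0.9, 0.7, -0.6]
width: 0.0216
gripper_force: 58.8
clock: 7.0
ee_pos: [0.5326, -0.1886, 0.219]
ee_rot: [[1.0, -0.03, -0.003], [-0.03, -1.0, 0.002], [-0.003, -0.002, -1.0]]
wrist_force: [-0.5, 0.1, -2.2]
width: 0.021
gripper_force: 58.8
clock: 7.5
ee_pos: [0.5332, -0.2813, 0.2198]
ee_rot: [[1.0, -0.031, -0.001], [-0.031, -1.0, 0.002], [-0.002, -0.002, -1.0]]
wrist_force: [0.1, 0.7, -2.1]
width: 0.021
gripper_force: 58.9
clock: 7.7
ee_pos: [0.5338, -0.28, 0.2207]
ee_rot: [[1.0, -0.028, -0.0], [-0.028, -1.0, 0.001], [-0.0, -0.001, -1.0]]
wrist_force: [-0.4, 0.6, -1.6]
width: 0.0211
gripper_force: 58.9
```

Now I go down to about the collar's height plus 5 mm and look.

```bash
python3 -m pendant '[[[0,0.001,0.02],0,1],[[0,0,0.025],0,1],[[0,0,0.02],0,1],[[0,0,0.007],0,1],[[0,0,0],0,1]]'
python3 -m pendant '[[[0,0,0],0,1],[[0,0,0],0,1]]'
python3 - <<'E'
from h import *
s=snap("side");t=snap("top")
b=lambda x:cv2.cvtColor(x,cv2.COLOR_RGB2BGR)
cv2.imwrite("pics/s3.png",b(s));cv2.imwrite("pics/t3.png",b(t))
z=lambda x:cv2.resize(b(x),None,fx=5,fy=5,interpolation=cv2.INTER_CUBIC)
cv2.imwrite("pics/h3.png",np.hstack([z(s[180:290,230:310]),z(t[120:230,280:360])]))
o=r.observe();T=np.array(o["ee_pos"]);print(T,np.round(o["ee_rot"],3))
P=T+np.array([.0850,-.0023,-.0511]);
print(P,proj("side",P),proj("top",P),proj("top",P+[0,0,.01]))
E
```

```text
clock: 8.2
ee_pos: [0.5333, -0.2814, 0.148]
ee_rot: [[1.0, -0.029, -0.002], [-0.029, -1.0, 0.002], [-0.002, -0.001, -1.0]]
wrist_force: [0.4, -0.8, -1.7]
width: 0.0214
gripper_force: 58.9
clock: 8.4
ee_pos: [0.5344, -0.2829, 0.1504]
ee_rot: [[1.0, -0.029, 0.002], [-0.029, -1.0, -0.002], [0.002, 0.002, -1.0]]
wrist_force: [-0.6, -0.6, -0.9]
width: 0.0211
gripper_force: 58.9
[ 0.53419718 -0.28293243  0.15017885] [[ 1.    -0.029  0.002]
 [-0.029 -1.    -0.001]
 [ 0.002  0.001 -1.   ]]
[ 0.61919718 -0.28523243  0.09907885] [279.11340848 228.09017881] [337.48585148 181.85872879] [338.01698116 181.55659794]
```

View pics/h3.png

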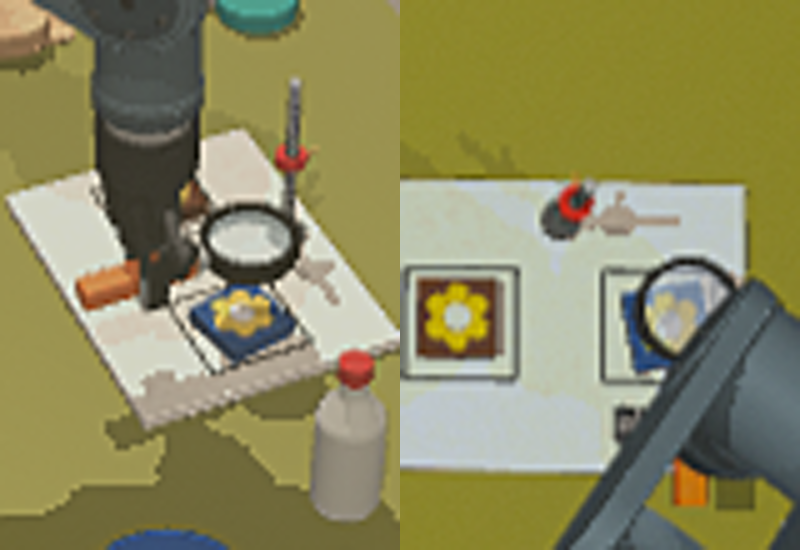

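The loupe sits over the blue plaque: rim at about (279.5,228.1) in the side view, as predicted, and about (337,181) in top, half hidden by the arm. I'll fit the rim and compare it with the collar.

Run:
```python
from h import *
from scipy.optimize import least_squares
t=cv2.cvtColor(cv2.imread("pics/t3.png"),cv2.COLOR_BGR2GRAY).astype(float);s=cv2.cvtColor(cv2.imread("pics/s3.png"),cv2.COLOR_BGR2GRAY).astype(float)
# top: dark-ring pixels left/top arc, radial darkness-weighted
pts=[]
c0=np.array([337.2,181.3])
for a in np.radians(np.arange(95,300,7)):   # image angle, left half
    rr=np.arange(6,13.5,.25);p=c0[:,None]+np.array([np.cos(a),np.sin(a)])[:,None]*rr
    v=cv2.remap(t.astype(np.float32),p[0].astype(np.float32)[None],p[1].astype(np.float32)[None],cv2.INTER_LINEAR)[0]
    if v.min()<80: pts.append(p[:,v<95].mean(1))
pts=np.array(pts);f=least_squares(lambda q:np.hypot(*(pts-q[:2]).T)-q[2],[*c0,10],loss="soft_l1",f_scale=.3)
print("top rim",f.x,len(pts),plane("top",f.x[:2],.109))
m=(s[215:242,266:296]<70).astype(np.uint8);N,L,st,ce=cv2.connectedComponentsWithStats(m);print(st[1:].tolist())
for y in range(215,242):print(y,''.join('#' if v<70 else '+' if v<110 else '.' for v in s[y,262:298]))
x=cv2.imread("pics/s3.png").astype(float)[205:218,280:297];w=np.clip(x[...,2]-np.maximum(x[...,1],x[...,0])-12,0,None);ys,xs=np.mgrid[205:218,280:297]
print((w*xs).sum()/w.sum(),(w*ys).sum()/w.sum(),w.sum(1))
```

```text
top rim [336.8949423  182.17342482  10.23802487] 30 [ 0.61708606 -0.28117617  0.109     ]
[[0, 0, 3, 3, 5], [3, 2, 1, 1, 1], [22, 3, 1, 1, 1], [4, 4, 1, 1, 1], [22, 5, 1, 1, 1], [0, 6, 25, 18, 123], [0, 13, 4, 8, 14], [18, 26, 1, 1, 1]]
215 #######..................++.........
216 #####+++.................++.........
217 #####.+#.................++.........
218 ####..+++................+#+........
219 ####..++#+...............++.........
220 ####++++++...............+#.........
221 ####++###+...++#######...++.........
222 #++#######+###++....+###+++.........
223 #++###++.###+..........####.........
224 #++#+....##.............+##.........
225 #+++....##...............+##+.......
226 ##++....##................##+.......
227 ##++.+..#+................###.......
228 ##+++#+.##................##+.......
229 ++#+++#+.#................##........
230 ###+++##.+#..............###........
231 ####++#+..##............+###........
232 #######+..####.+......+####.........
233 ######+++.#################.........
234 ######+....##############...........
235 ######......+###########............
236 ###..........+######++#.............
237 ##...........#++++++..#.............
238 ##..........+#....++................
239 #+........+..........+..............
240 ##.......+............+.............
241 .......+++............#+.+..........
287.71804511278197 211.20760233918128 [  0.   0.   0.  15. 293. 458. 602. 535. 425.  65.   0.   0.   1.]
```

```bash
python3 -m pendant '[[[-0.002,0,0.005],0,1],[[0,0,0],0,1],[[0,0,0],0,1],[[0,0,0],0,1],[[0,0,0],0,1]]'
python3 -m pendant '[[[0,0,0],0,1],[[0,0,0],0,1],[[0,0,0],0,1]]'
```

```text
clock: 9.0
ee_pos: [0.5317, -0.2826, 0.1439]
ee_rot: [[1.0, -0.03, 0.0], [-0.03, -1.0, -0.0], [0.0, 0.0, -1.0]]
wrist_force: [-0.3, -0.6, -2.7]
width: 0.0211
gripper_force: 58.9
clock: 9.3
ee_pos: [0.5317, -0.2825, 0.1439]
ee_rot: [[1.0, -0.03, 0.0], [-0.03, -1.0, -0.0], [0.0, 0.0, -1.0]]
wrist_force: [1.1, 0.1, -2.0]
width: 0.0211
gripper_force: 58.9
```

```bash
python3 -m pendant '[[[0,0,0],0,1],[[0,0,0],0,1],[[0,0,0],0,1],[[0,0,0],0,1],[[0,0,0],0,1]]' >/dev/null
python3 -m pendant '[[[0,0,0],0,1],[[0,0,0],0,1],[[0,0,0],0,1],[[0,0,0],0,1],[[0,0,0],0,1]]' >/dev/null
python3 -m pendant '[[[0,0,0],0,1],[[0,0,0],0,1],[[0,0,0],0,1],[[0,0,0],0,1],[[0,0,0],0,1]]' >/dev/null
python3 -m pendant '[[[0,0,0],0,1],[[0,0,0],0,1],[[0,0,0],0,1],[[0,0,0],0,1],[[0,0,0],0,1]]' >/dev/null
python3 -m pendant '[[[0,0,0],0,1],[[0,0,0],0,1],[[0,0,0],0,1],[[0,0,0],0,1],[[0,0,0],0,1]]' >/dev/null
python3 -m pendant '[[[0,0,0],0,1],[[0,0,0],0,1],[[0,0,0],0,1],[[0,0,0],0,1],[[0,0,0],0,1]]'
python3 -m pendant '[[[-0.005,-0.01,0],0,1],[[-0.005,-0.02,0],0,1],[[0,-0.025,0],0,1],[[0,-0.025,0],0,1],[[0,-0.025,0],0,1]]'
python3 -m pendant '[[[0.003,-0.025,0],0,1],[[0.006,-0.018,0],0,1],[[0.006,-0.01,0],0,1],[[0,0,0],0,1],[[0,0,0],0,1]]'
python3 -m pendant '[[[0,0,0],0,1],[[0,0,0],0,1],[[0,0,0],0,1],[[0,0,0],0,1],[[0,0,0],0,1]]'
```

```text
clock: 12.3
ee_pos: [0.5316, -0.2825, 0.1439]
ee_rot: [[1.0, -0.03, -0.0], [-0.03, -1.0, 0.0], [-0.0, -0.0, -1.0]]
wrist_force: [0.1, -0.5, -1.0]
width: 0.0212
gripper_force: 58.9
clock: 12.8
ee_pos: [0.5242, -0.1757, 0.1439]
ee_rot: [[1.0, -0.03, -0.0], [-0.03, -1.0, 0.0], [-0.0, -0.0, -1.0]]
wrist_force: [-0.1, 0.3, -1.7]
width: 0.0213
gripper_force: 58.9
clock: 13.3
ee_pos: [0.5413, -0.1249, 0.1439]
ee_rot: [[1.0, -0.029, 0.0], [-0.029, -1.0, -0.0], [0.0, 0.0, -1.0]]
wrist_force: [-0.0, -0.5, -1.2]
width: 0.0212
gripper_force: 58.9
clock: 13.8
ee_pos: [0.5412, -0.1249, 0.1439]
ee_rot: [[1.0, -0.03, -0.0], [-0.03, -1.0, 0.0], [-0.0, -0.0, -1.0]]
wrist_force: [-0.2, 0.8, -0.5]
width: 0.021
gripper_force: 58.9
```

Run:
```python
from h import *
s=snap("side");t=snap("top")
b=lambda x:cv2.cvtColor(x,cv2.COLOR_RGB2BGR)
z=lambda x:cv2.resize(b(x),None,fx=5,fy=5,interpolation=cv2.INTER_CUBIC)
cv2.imwrite("pics/h4.png",np.hstack([z(s[170:280,230:310]),z(t[120:230,260:340])]))
P=np.array(r.observe()["ee_pos"])+[.085,-.0023,-.0511]
print(P,(proj("side",P)-[230,170])*5,(proj("top",P+[0,0,.01])-[180,120])*5-[0,0],(proj("top",P+[0,0,.01])-[260,120])*5+[400,0])
```

```text
[ 0.62627047 -0.12711328  0.09278894] [159.43383954 174.90328816] [566.6065142  303.47287368] [566.6065142  303.47287368]
```

View pics/h4.png

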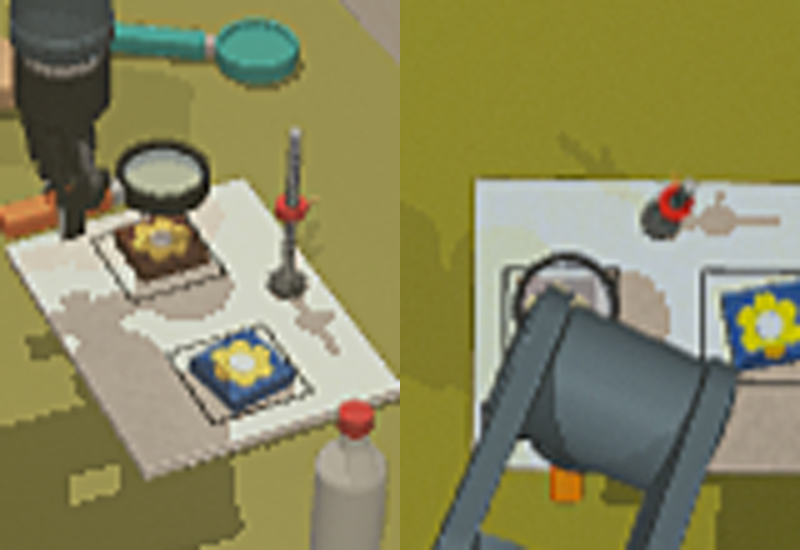

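The rim is at about (262,205) in side and (293,180) in top. Both match the prediction to half a pixel, and the collar and plaques are unmoved. I hold, then hand in.

```bash
python3 -m pendant '[[[0,0,0],0,1],[[0,0,0],0,1],[[0,0,0],0,1],[[0,0,0],0,1],[[0,0,0],0,1]]' >/dev/null
python3 -m pendant '[[[0,0,0],0,1],[[0,0,0],0,1],[[0,0,0],0,1],[[0,0,0],0,1],[[0,0,0],0,1]]' >/dev/null
python3 -m pendant '[[[0,0,0],0,1],[[0,0,0],0,1],[[0,0,0],0,1],[[0,0,0],0,1],[[0,0,0],0,1]]' >/dev/null
python3 -m pendant '[[[0,0,0],0,1],[[0,0,0],0,1],[[0,0,0],0,1],[[0,0,0],0,1],[[0,0,0],0,1]]' >/dev/null
python3 -m pendant '[[[0,0,0],0,1],[[0,0,0],0,1],[[0,0,0],0,1],[[0,0,0],0,1],[[0,0,0],0,1]]'
python3 -c 'from station import r; print(r.sign_off())'
```

```text
clock: 16.4
ee_pos: [0.5413, -0.1247, 0.1439]
ee_rot: [[1.0, -0.03, 0.0], [-0.03, -1.0, -0.0], [0.0, -0.0, -1.0]]
wrist_force: [0.1, 0.4, -2.0]
width: 0.0212
gripper_force: 58.9
the job is handed in; nothing more can be done
None
```

I handed the job in at 16.4 s: the loupe was held level over the blue master for about 3 s, then over the brown plaque, where it is still held, with the rim's middle 93 mm above the table, matching my reading of the collar (92–93 mm); no verdict was returned.

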